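# Unmask the gate panel and show it to the inspection camera

### The arm

A 6-joint arm with a two-finger parallel gripper is mounted at the origin on the work surface. World frame = base frame: x ahead of the robot, y to its left, z up, the work surface at z = 0. Lengths are in m, angles in rad, forces in N, time in s.
With the tool pointing down it reaches from about 0.35 to 0.85 m from the base axis. Payload 8.1 kg.
Tool frame: the origin (TCP) lies on the centre line of the jaws, within the pads' length; the fingertips stand 25 mm ahead of it and the grasp point (between the pads) lies 6 mm ahead of it (r.tips_ahead is the distance from the TCP to the fingertips, in m); y points along the fingers, x is the direction in which the jaws open and shut, and the axes are right-handed (so a half turn about y gives the same grasp; the last joint's range is limited). The gripper opens to 93 mm and grips with 3 to 60 N. Pads are 15 mm wide; open, the fingers measure 128 mm over their backs; the gripper's body (75 mm by 188 mm) begins 65 mm behind the grasp point.
Start: joints at [-1.328, 0.13, 1.488, -0, 1.523, -0.085], TCP at [0.193, -0.568, 0.244] pointing down, gripper open.
Joint ranges: [-2.96, 2.96], [-0.89, 2.26], [0.02, 2.5], [-1.34, 4.48], [0, 2.73], [-2.66, 2.66]. Speed limits (rad/s): [2.39, 2.39, 2.79, 3.14, 3.14, 3.14].

### API

Orientations are given as a 3x3 rotation matrix whose columns are the frame's x, y, z axes.
In Python, from plant import r gives the robot as it stands. Calls block until the motion is done:
- r.move_to(position, orientation): joint-space move of the TCP to a pose.
- r.move_l(position, attitude=None, rate=0.15, max_force=None): straight line of the TCP; attitude=None keeps the orientation; rate is the mean speed in m/s. With max_force (N) it stops when the force on the tool has changed by that much, and returns True; else False.
- r.move_joints(angles): joint-space move.
- r.grip(opening): opening from 0.0 (shut) to 1.0 (fully open); the grip force is fixed at half the most; returns when the fingers have stopped.
- r.wait(seconds).
- r.inverse_kinematics(position, orientation): joint angles nearest the present ones, or None.
- r.get_obs(): the state.
- r.grab_frame(name): name is "scene" or "top" or "wrist"; returns the picture (420x560x3 uint8, red, green, blue); there is no depth.
- r.camera_params(name): a dict with "mtx" (3x3 intrinsics, pixels), "xyz" and "attitude" of the camera in the world. Camera axes: x right, y up, looking along -z (the intrinsics and any distortion apply to the point x, -y, -z); pixel columns grow to the right and rows downward; lengths in m; the calibration is good to about 2 mm. A picture is of the moment at which its call begins: read the wrist's pose just before it. camera_params takes no time and is no camera call; for the wrist camera it gives the pose at the moment of the call.
A pose or a line that the arm cannot do raises r.PlanningError and nothing moves.
- r.sign_off(): hands the job in, once; it reports no verdict.
Trained networks look in the newest picture that a camera, given by its name, has taken for a name from the list of things; names that differ only in an ending like _2 or _b are one class to them, and where a whole thing is asked for, a point or a joint stands for the part that bears it (a point fixed in the world has none). Each returns a list of dicts, best first, with "conf" (0 to 1); they miss things now and then, are a little off and sometimes report something else, mostly with a low value. They report only what shows in the picture. A call takes as long as a camera call. They do not tell look-alikes from the thing itself.
- r.trace(query, camera): "mask" (420x560 bool, what is visible of it) and "box" ([left, top, right, bottom] in pixels, round what is visible of it).
The state is a dict: "time_s": time; "q": joint angles; "qvel": joint speeds; "joint_torque": joint torques, N m; "tool_pos": TCP position; "tcp_rot": TCP orientation; "ft_force": force on the tool from outside, world axes, zero at the start; "moment": the same for the moment, N m; "grip_width": opening from 0.0 (shut) to 1.0 (fully open).
Only numpy, scipy, OpenCV 4.12 (cv2) and the standard library are available. Lean on these libraries where they do the work, as an engineer would, in place of code of your own. Each camera call takes 0.05 s, during which the arm holds its last target. There are 200 camera calls.

### The job

Take the orange airbrush stencil out of the painting jig and hang it by its hole on the steel peg. Then take the painted gate panel out of the jig and show it to the inspection camera: hold it still in the air, right way up, painted face square to the lens, with the centre of the face on the lens axis 150 mm in front of the lens; finish while still holding it there. Do not knock the camera, and leave the two paint pots and the dropper bottle where they stand.

Things in the scene. Friction and masses are not known exactly. Their poses are not given: they have to be found in the camera images.
- jig: Grey slotted block fixed to the table, 62 mm (x) by 130 mm (y), 30 mm high; its position and yaw vary. Origin on the table. Two upright slots run along y, both with their floor 6 mm above the table and 24 mm deep: the panel slot (14 mm wide) at x = 0 and the stencil slot (8 mm wide) at x = +14 mm. Lift plates straight up out of them; they sit loosely, 1 mm clear each side.
- panel: Grey stone-look model gate wall, 12 mm thick (x), 90 mm wide (y), 100 mm high (z), about 0.11 kg, loose, upright in the jig with 76 mm showing. Origin at the centre of its bottom edge, z up. The painted face (brown door, blue banners, gold strip along its top) looks along its +x, towards the stencil, in the jig. Its plain top edge can be pinched across the 12 mm from above, once the stencil is gone (it stands only 5 mm in front of the face).
- panel_face (a point): Centre of the panel's painted face: 6 mm along +x and 50 mm up from the panel's origin. Axes as the panel's.
- panel_ahead (a point): Imaginary point fixed to the panel, 150 mm straight out (+x) from the centre of its painted face; it lies at the lens when the panel is presented right.
- stencil: Orange flat stencil, 6 mm thick (x), about 0.07 kg, loose, upright in the jig in front of the panel's painted face. Origin at the centre of its bottom edge, z up. Lower part a windowed frame 90 mm wide and 105 mm high; above it a neck 50 mm wide reaching 190 mm above the origin, with the round hanging hole, 22 mm across, centred 135 mm above the origin. The solid top of the neck, 148 to 190 mm above the origin, can be pinched across the 6 mm from above.
- stencil_hole (a point): Centre of the stencil's hanging hole (its axis is the stencil's x).
- peg_stand: Wooden stand fixed to the table: base 110 mm square, 12 mm high, post 16 by 22 mm and 218 mm high. Origin on the table on the post's axis. The steel peg sticks out of the post towards the stand's -x. Position, yaw and which side it stands vary.
- peg: Steel peg on the stand, 8 mm thick, 70 mm long. Origin at its root on the face of the post, 205 mm above the table; it runs from there along its own -x, rising 0.26 rad (15 degrees) to its tip.
- camera: Foot of the inspection camera, fixed to the table. Its origin is a bare spot on the table 100 mm ahead (-x) of the middle of the round foot (110 mm across) and post (26 mm thick). Position, yaw and which side it stands vary.
- camera_head: Grey camera with a black lens barrel (42 mm across, camera body 75 mm wide and 60 mm high). Origin at the centre of the lens's front glass. It looks along its own -x, 0.35 rad (20 degrees) downwards, roughly towards the robot; y is level, to the camera's side. Height of the lens varies, 245 to 285 mm above the table. When the panel is presented right, its axes are parallel to the camera head's and point the same way.
- lens (a point): Centre of the lens's front glass.
- focus (a point): Point on the lens axis 150 mm in front of the lens (in the air): the centre of the painted face belongs here.
- blue_pot: Bystander: blue paint pot with white cap, 32 mm across, 45 mm high. Origin under its centre.
- red_pot: Bystander: red paint pot with white cap, 32 mm across, 45 mm high. Origin under its centre.
- dropper: Bystander: white dropper bottle with thin nozzle, 26 mm across, 80 mm high. Origin under its centre.
Not all that is in view belongs to the job. What is meant by the stencil is not white, and is the larger of those in its own colour. Of the things that look like the panel, the largest one is meant.

How it is judged:
By the outcome, as a careful person would: the job done as asked, in the order asked, and still so for the second after the job is handed in, while the arm keeps its last pose, push and grip.
It also fails if it takes over 64 s, if anything falls off the work surface, if the arm or the gripper's body presses on something with over 40 N, if the wrist force passes 120 N, or if a joint passes its speed limit or range.

## Working session

There is one attempt and no reset: what is moved stays moved. The work goes in short steps, each a Python script; the robot and the scene stay as the last script left them, time stands still between calls to the robot, and variables do not carry over. Pictures are saved under pics/ and viewed, about 8 in all and at most 12, crops included, and the job is handed in when it is done.

```bash
ls; mkdir -p pics; cat > a.py <<'E'
import cv2,numpy as np
from plant import r
ims={}
for c in("scene","top"):
    im=r.grab_frame(c); ims[c]=im
    p=r.camera_params(c); print(c,p)
    cv2.imwrite(f"pics/{c}0.png",cv2.cvtColor(im,cv2.COLOR_RGB2BGR))
    for n in["jig","panel","stencil","peg_stand","peg","camera","camera_head","blue_pot","red_pot","dropper"]:
        print(n,[(round(d["conf"],2),[int(v) for v in d["box"]]) for d in r.trace(n,c)][:4])
print(r.get_obs()["time_s"])
E
python3 a.py; python3 -c "
import cv2,numpy as np
"
```

```text
pics
scene {'mtx': array([[539.4731536 ,   0.        , 286.39336898],
       [  0.        , 539.4731536 , 205.82654509],
       [  0.        ,   0.        ,   1.        ]]), 'xyz': array([1.05362436, 0.4263546 , 0.95553188]), 'attitude': array([[-0.62728499, -0.58661758,  0.51224345],
       [ 0.77855816, -0.48839804,  0.39409965],
       [ 0.01899291,  0.64602412,  0.76308067]])}
jig [(0.63, [268, 209, 320, 257]), (0.59, [385, 249, 406, 274]), (0.26, [284, 203, 313, 240])]
panel [(0.75, [386, 254, 404, 277]), (0.73, [215, 201, 229, 239]), (0.53, [282, 203, 312, 240])]
stencil [(0.97, [274, 165, 305, 240]), (0.92, [253, 230, 285, 277]), (0.73, [280, 113, 315, 185])]
peg_stand [(0.91, [311, 242, 388, 377]), (0.46, [387, 252, 405, 275]), (0.41, [285, 199, 311, 241])]
peg [(0.68, [368, 242, 389, 275])]
camera [(0.68, [91, 112, 173, 254])]
camera_head [(0.61, [94, 115, 154, 186])]
blue_pot [(0.69, [249, 162, 261, 186]), (0.16, [287, 202, 313, 241])]
red_pot [(0.69, [311, 246, 388, 379]), (0.62, [385, 254, 401, 274])]
dropper [(0.7, [206, 271, 223, 290])]
top {'mtx': array([[382.23502999,
[... 225 characters left out ...]
  9.94957803e-01, -9.98221617e-02],
       [-9.99952523e-01, -9.73945115e-03,  3.07068070e-04],
       [-6.66693296e-04,  9.98204077e-02,  9.95005247e-01]])}
jig [(0.68, [251, 214, 303, 248]), (0.43, [260, 221, 292, 240])]
panel [(0.72, [259, 226, 293, 239]), (0.67, [314, 191, 337, 203])]
stencil [(0.78, [298, 277, 331, 286]), (0.73, [258, 179, 275, 195]), (0.68, [260, 220, 297, 233])]
peg_stand [(0.82, [168, 162, 213, 208]), (0.26, [188, 249, 202, 259])]
peg []
camera [(0.62, [344, 107, 415, 173])]
camera_head [(0.82, [367, 109, 412, 154]), (0.45, [287, 149, 292, 163])]
blue_pot [(0.67, [336, 249, 348, 263]), (0.3, [261, 221, 292, 239])]
red_pot []
dropper [(0.59, [288, 150, 293, 163])]
1.1
```

```bash
python3 -c "
import cv2,numpy as np
a=cv2.imread('pics/scene0.png');b=cv2.imread('pics/top0.png')
cv2.imwrite('pics/s1.png',cv2.resize(a[100:390,80:420],(704,600),interpolation=cv2.INTER_CUBIC))
cv2.imwrite('pics/t1.png',cv2.resize(b[95:300,155:425],(790,600),interpolation=cv2.INTER_CUBIC))"
```

```text
(no output)
```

View pics/s1.png

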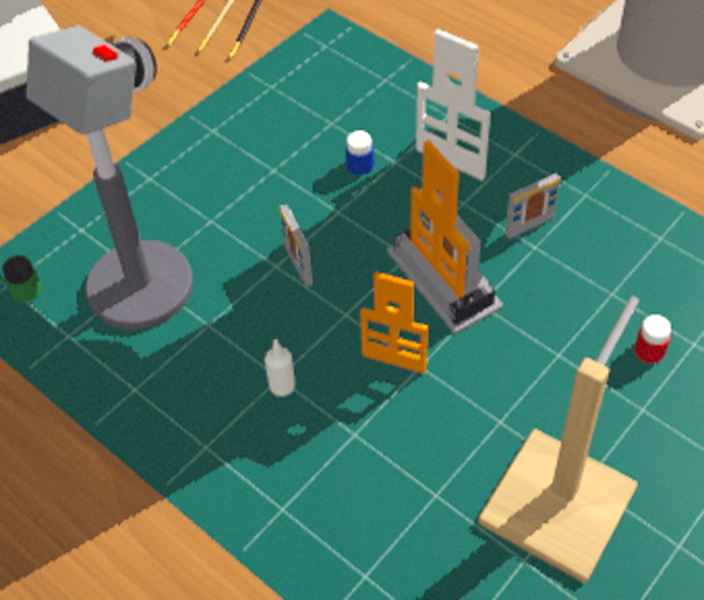

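View pics/t1.png

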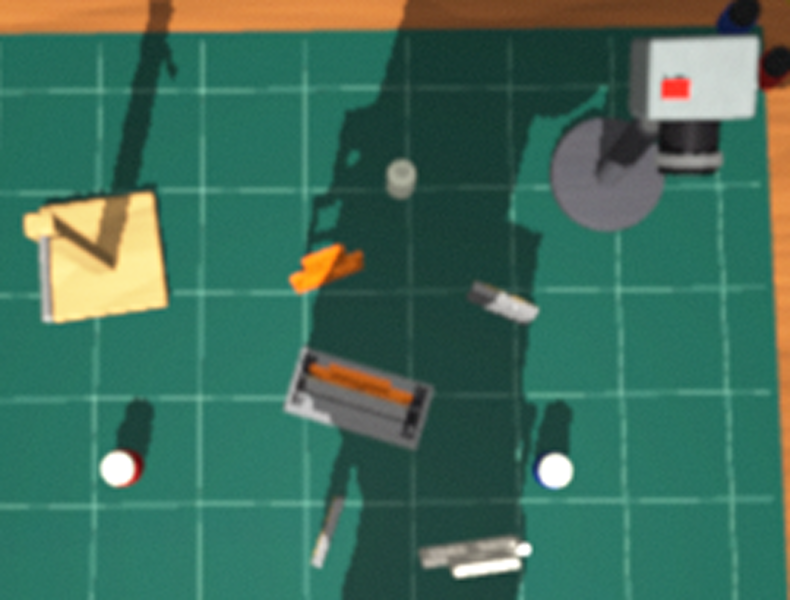

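The large orange stencil stands in the jig at scene px (290,205), with the panel behind it. The look-alikes are a small orange one at (269,253), a white one at (298,150), and small panels at (222,220) and (337,199). I choose the pair in the jig. The peg stand is on the left (+y) and the camera is far right (-y).

```bash
cat > h.py <<'E'
import cv2,numpy as np
from plant import r
def ray(p,uv):
    d=np.linalg.inv(p["mtx"])@[uv[0],uv[1],1.]; d=p["attitude"]@(d*[1,-1,-1]); return p["xyz"],d/np.linalg.norm(d)
def atz(p,uv,z):
    o,d=ray(p,uv); return o+d*(z-o[2])/d[2]
def proj(p,X):
    c=(np.atleast_2d(X)-p["xyz"])@p["attitude"]; c=c*[1,-1,-1]; u=c@p["mtx"].T; return u[:,:2]/u[:,2:]
def tri(obs):
    A=np.zeros((3,3));b=np.zeros(3)
    for p,uv in obs:
        o,d=ray(p,uv);M=np.eye(3)-np.outer(d,d);A+=M;b+=M@o
    X=np.linalg.solve(A,b); return X,[np.round(proj(p,X)[0]-uv,1) for p,uv in obs]
T=lambda u,v:(155+u/2.926,95+v/2.927)
S=lambda u,v:(80+u/2.0706,100+v/2.069)
def save(im,n,box=None,s=1):
    im=cv2.cvtColor(im,cv2.COLOR_RGB2BGR)
    if box: im=im[box[1]:box[3],box[0]:box[2]]
    cv2.imwrite(f"pics/{n}.png",cv2.resize(im,None,fx=s,fy=s,interpolation=cv2.INTER_CUBIC))
E
python3 - <<'E'
from h import *
np.set_printoptions(precision=4,suppress=True)
t=r.camera_params("top");s=r.camera_params("scene")
J=np.array([atz(t,T(*c),.03) for c in[(307,349),(433,385),(416,449),(287,410)]])
print("jig",J[:,:2],J.mean(0),"edges",np.linalg.norm(np.diff(J,axis=0),axis=1))
d=J[1]+J[2]-J[0]-J[3];print("long axis ang",np.arctan2(d[1],d[0]))
print("post top",atz(t,T(38,222),.218))
B=np.array([atz(t,T(*c),.012) for c in[(40,207),(153,192),(167,305),(48,321)]]);print("base",B[:,:2],(B[1]+B[3])/2)
print("post tri",tri([(t,T(38,222)),(s,S(593,368))]))
print("tip tri",tri([(t,T(47,320)),(s,S(633,299))]))
print("foot",atz(t,T(607,175),.01),atz(s,S(140,283),.01))
print("lens",tri([(t,T(690,170)),(s,S(147,62))]))
print("sten top",tri([(t,T(365,388)),(s,S(440,160))]))
for n,uv in[("blue",(555,470)),("red",(119,468))]: print(n,atz(t,T(*uv),.045))
print("dropper",atz(t,T(400,175),.08))
w=r.camera_params("wrist");o=r.get_obs()
R=o["tcp_rot"];print("wrist in tcp",R.T@(w["xyz"]-o["tool_pos"]),R.T@w["attitude"],w["mtx"][0,0]);print(R)
E
```

```text
jig [[ 0.5113  0.0445]
 [ 0.4768 -0.0719]
 [ 0.4181 -0.0553]
 [ 0.4551  0.0632]] [ 0.4653 -0.0049  0.03  ] edges [0.1214 0.061  0.1242]
long axis ang -1.866092410572052
post top [0.5953 0.2398 0.218 ]
base [[0.6516 0.3004]
 [0.6651 0.1925]
 [0.556  0.1781]
 [0.5418 0.2906]] [0.6035 0.2415 0.012 ]
post tri (array([0.595 , 0.2401, 0.2183]), [array([-0.2,  0.1]), array([-0.3, -0. ])])
tip tri (array([0.5195, 0.2301, 0.221 ]), [array([ 0.2, -0.1]), array([ 0.3, -0. ])])
foot [ 0.6779 -0.2431  0.01  ] [ 0.681  -0.2388  0.01  ]
lens (array([ 0.6144, -0.2423,  0.2731]), [array([-1.9,  1.5]), array([-2.5, -0.8])])
sten top (array([ 0.4677, -0.0105,  0.1801]), [array([ 0.2, -0.2]), array([0.3, 0. ])])
blue [ 0.3981 -0.1802  0.045 ]
red [0.4037 0.2142 0.045 ]
dropper [ 0.6628 -0.0424  0.08  ]
wrist in tcp [ 0.0003 -0.1414  0.0805] [[ 1.      0.      0.0003]
 [ 0.0003  0.288  -0.9576]
 [-0.0001  0.9576  0.288 ]] 362.08998076947324
[[ 0.322   0.      0.9467]
 [-0.9467 -0.      0.322 ]
 [ 0.     -1.     -0.    ]]
```

```bash
cat >> h.py <<'E'
def rotz(a): return np.array([[np.cos(a),-np.sin(a),0],[np.sin(a),np.cos(a),0],[0,0,1.]])
def tool(yaw,a=0.):  # jaws along yawed x, fingers down, leaning forward by a; tool z to the left
    y=np.array([np.sin(a),0,-np.cos(a)]);x=np.array([np.cos(a),0,np.sin(a)])
    return rotz(yaw)@np.stack([x,y,np.cross(x,y)],1)
def wl(n,box=None,s=1):
    p=r.camera_params("wrist");im=r.grab_frame("wrist");save(im,n,box,s);np.save(f"pics/{n}.npy",p,allow_pickle=True);return p
E
python3 - <<'E'
from h import *
L=np.array([.614,-.241,.27])
R=tool(0,.8); P=L-.225*R[:,1]
o=r.get_obs(); print(P,r.inverse_kinematics(P,R),r.inverse_kinematics(np.array([.479,-.009,.34]),tool(-.296)))
r.move_l(o["tool_pos"]+[0,0.05,.17],rate=.3)
r.move_to(P,R); wl("w_cam",s=1.4)
print(r.get_obs()["q"])
r.move_to(np.array([.479,-.009,.36]),tool(-.296)); wl("w_jig",s=1.4)
o=r.get_obs();print(o["time_s"],o["q"],o["ft_force"])
E
```

```text
[ 0.45259488 -0.241       0.42675901] [-1.04300175 -0.71781299  2.04048288  0.68145682  1.39071047 -1.01831981] [-1.25861910e-01 -2.19306025e-01  1.65392623e+00 -4.44089210e-16
  1.70697245e+00  1.70138090e-01]
[-1.04373926 -0.71626438  2.03958364  0.68079326  1.39077431 -1.01769628]
4.475 [-1.28169165e-01 -2.17426187e-01  1.61625184e+00  4.75879688e-04
  1.74219321e+00  1.68873289e-01] [-1.44869172 -0.07464767  0.05714491]
```

View pics/w_cam.png

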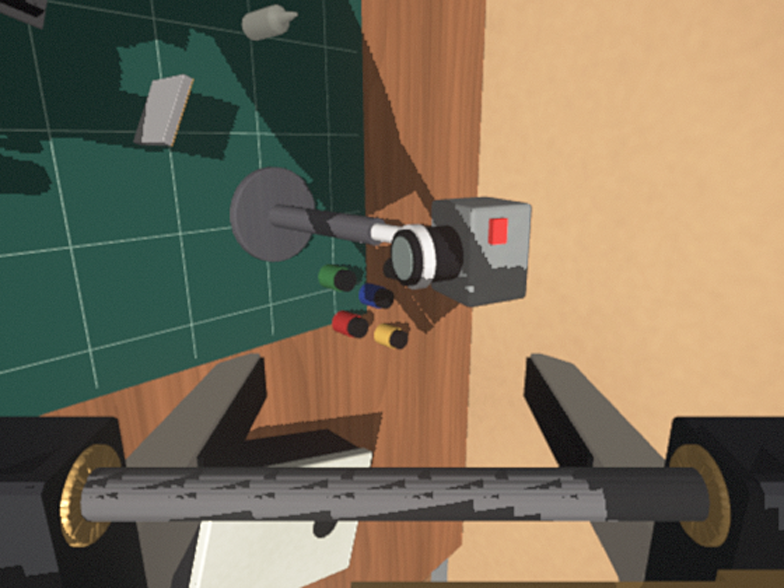

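View pics/w_jig.png

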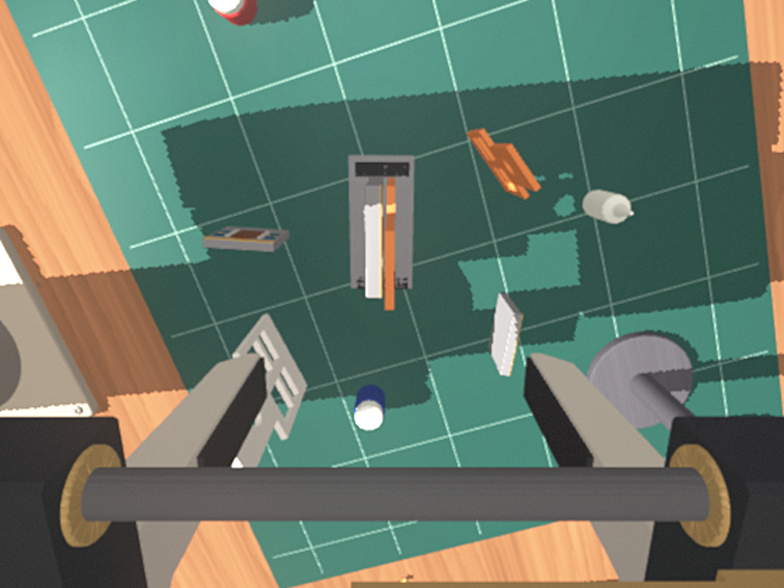

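The wrist camera view shows the lens glass at about (402,255)/1.4. The jig is upright in view, with corners (349,156)–(413,288)/1.4. The stencil's top edge is the orange strip at x≈390/1.4, and the panel top is the white strip at x≈373/1.4.

```bash
python3 - <<'E'
from h import *
from scipy.optimize import least_squares
np.set_printoptions(precision=4,suppress=True)
ld=lambda n:np.load(f"pics/{n}.npy",allow_pickle=True).item()
p=ld("w_jig");c=ld("w_cam");t=r.camera_params("top");s=r.camera_params("scene")
uv=np.array([(349,156),(413,156),(412,288),(351,288)])/1.4
M=np.array([(-.031,.065,.03),(.031,.065,.03),(.031,-.065,.03),(-.031,-.065,.03)])
f=lambda q,X:X@rotz(q[2]).T+[q[0],q[1],0]
tu=np.array([T(*k) for k in[(307,349),(433,385),(416,449),(287,410)]])
Mt=M[[1,2,3,0]]
sol=least_squares(lambda q:np.r_[(proj(p,f(q,M))-uv).ravel(),(proj(t,f(q,Mt))-tu).ravel()],[.465,-.005,-.296])
q=sol.x;print("jig",q,sol.fun)
st=np.array([(.014,-.025,.196),(.014,.025,.196)])
print("pred stencil neck top",proj(p,f(q,st))*1.4, "panel top",proj(p,f(q,np.array([(0,-.045,.106),(0,.045,.106)])))*1.4)
print("lens",tri([(c,np.array([402,255])/1.4),(t,T(690,172)),(s,S(147,62))]))
print("lens2",tri([(c,np.array([402,255])/1.4),(t,T(690,172))]))
print("foot",atz(c,np.array([272,213])/1.4,.01))
# body corners in wrist and scene, lens rows
for n in("w_cam","w_jig"):
    im=cv2.imread(f"pics/{n}.png");print(n,im.shape)
im=cv2.imread("pics/w_jig.png");hsv=cv2.cvtColor(im,cv2.COLOR_BGR2HSV)
m=((hsv[...,0]<20)&(hsv[...,1]>150)&(hsv[...,2]>90)).astype(np.uint8);m[:,:360]=0;m[:,430:]=0
for y in range(170,320,10):
    x=np.where(m[y])[0]
    if len(x):print(y,x.min(),x.max())
# crops for camera-head
a=cv2.resize(cv2.imread("pics/w_cam.png")[180:330,350:550],(600,450),interpolation=cv2.INTER_CUBIC)
b=cv2.resize(cv2.imread("pics/scene0.png")[105:195,85:175],None,fx=5,fy=5,interpolation=cv2.INTER_CUBIC)
cv2.imwrite("pics/heads.png",cv2.resize(np.hstack([a,b]),None,fx=.75,fy=.75))
E
```

```text
jig [ 0.4687  0.     -0.2989] [-2.2286 -1.4186  1.4932 -1.264   0.8114  3.8723 -1.3007  3.7286 -3.1201
 -2.2012 -0.2393 -0.8586 -0.882  -0.6503 -2.9773 -1.1271]
pred stencil neck top [[396.0487 306.9261]
 [396.3625 228.2585]] panel top [[378.5773 296.151 ]
 [377.859  183.2734]]
lens (array([ 0.6144, -0.2408,  0.275 ]), [array([-1.1,  1.2]), array([-2.3,  0.6]), array([-2.2, -1.2])])
lens2 (array([ 0.6152, -0.2423,  0.2764]), [array([0.5, 2.8]), array([-1.4,  0.1])])
foot [ 0.6758 -0.2388  0.01  ]
w_cam (588, 784, 3)
w_jig (588, 784, 3)
180 389 393
190 388 393
200 388 393
220 387 393
230 386 393
240 386 393
250 386 393
260 386 393
270 386 393
280 385 393
290 385 393
300 385 393
```

View pics/heads.png

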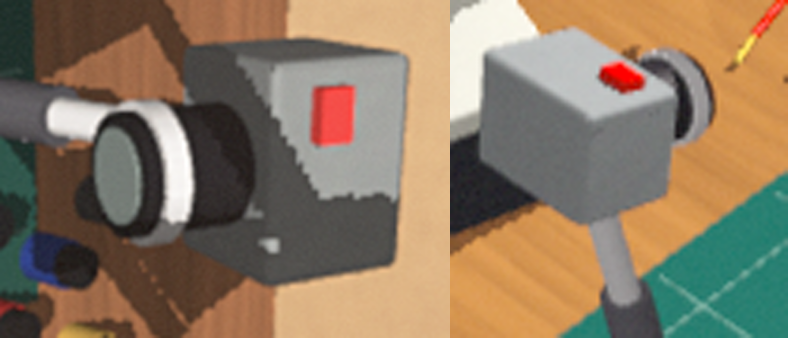

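```bash
python3 - <<'E'
from h import *
from scipy.optimize import least_squares
np.set_printoptions(precision=4,suppress=True)
ld=lambda n:np.load(f"pics/{n}.npy",allow_pickle=True).item()
p=ld("w_jig");c=ld("w_cam");t=r.camera_params("top");s=r.camera_params("scene")
W=lambda u,v:((350+u/2.25)/1.4,(180+v/2.25)/1.4)
H=lambda u,v:(85+(u-450)/3.75,105+v/3.75)
# (cam,pixel,(front0/back1, y, z))
O=[(c,W(120,175),None)]
for cam,uv,k in[(c,W(275,60),(0,1,1)),(c,W(275,284),(0,-1,1)),(c,W(408,54),(1,1,1)),(c,W(393,264),(1,-1,1)),(c,W(185,47),(0,1,-1)),
 (s,H(486,52),(1,-1,1)),(s,H(573,29),(0,-1,1)),(s,H(674,97),(0,1,1)),(s,H(590,121),(1,1,1)),(s,H(590,223),(1,1,-1)),(s,H(668,191),(0,1,-1)),(s,H(482,161),(1,-1,-1)),
 (t,T(650,120),(0,1,1)),(t,T(757,119),(0,-1,1)),(t,T(648,39),(1,1,1)),(t,T(757,38),(1,-1,1))]: O.append((cam,uv,k))
Ry=np.array([[np.cos(.35),0,-np.sin(.35)],[0,1,0],[np.sin(.35),0,np.cos(.35)]])
def res(q):
    R=rotz(q[3])@Ry;e=[]
    for cam,uv,k in O:
        X=np.zeros(3) if k is None else np.array([q[4]+k[0]*q[5],k[1]*.0375,k[2]*.03])
        w=1.5 if k is None else 1
        e+=list(w*(proj(cam,q[:3]+R@X)[0]-uv))
    return e
so=least_squares(res,[.615,-.241,.275,0,.05,.06],loss="soft_l1");print(so.x,np.round(so.fun if False else res(so.x),1))
for z,uv in[(.196,(389.3,308)),(.106,(373.5,297))]:print(atz(p,np.array(uv)/1.4,z))
E
```

```text
[ 0.6183 -0.2423  0.2741  0.0256  0.04    0.0503] [-0.  -0.1  0.8  0.3 -1.2  1.9 -0.6 -1.6 -0.1  0.9 -1.1 -1.8 -0.8 -1.2
 -0.8 -1.1  1.1 -1.9  0.8 -1.3 -1.4  1.9 -0.2  2.5 -0.9 -0.2 -1.8 -1.2
 -1.1 -2.1 -0.5  0.6  0.2 -0.3]
[ 0.4704 -0.0274  0.196 ]
[ 0.4512 -0.0425  0.106 ]
```

```bash
python3 - <<'E'
from h import *
np.set_printoptions(precision=4,suppress=True)
R=tool(-.2989); P=np.array([.4778,-.0035,.191])
r.move_to(P+[0,0,.08],R)
r.move_l(P,rate=.12,max_force=15)
r.grip(0.0); o=r.get_obs();print(o["time_s"],o["grip_width"]*93,o["tool_pos"],o["ft_force"])
r.move_l(P+[0,0,.13],rate=.15)
o=r.get_obs();print(o["time_s"],o["grip_width"]*93,o["ft_force"])
# approach
y=.131;ex=rotz(y)[:,0]; tip=np.array([.5205,.2304,.222])
ax=np.array([ex[0]*np.cos(.26),ex[1]*np.cos(.26),-np.sin(.26)])
hole=tip-.03*ax; tcp=hole+[0,0,.05]
print("tcp",tcp)
r.move_to(tcp-ex*.03+[0,0,.02],tool(y))
r.move_l(tcp); wl("w_peg",s=1.4)
print(r.get_obs()["time_s"],r.get_obs()["tool_pos"])
E
```

```text
7.0417 5.881654278210245 [ 0.4778 -0.0035  0.191 ] [-0.1139 -0.8474 -0.3188]
8.0583 5.895689551285362 [-0.4881  0.8553 -1.1726]
tcp [0.4918 0.2266 0.2797]
9.4083 [0.4918 0.2256 0.28  ]
```

View pics/w_peg.png

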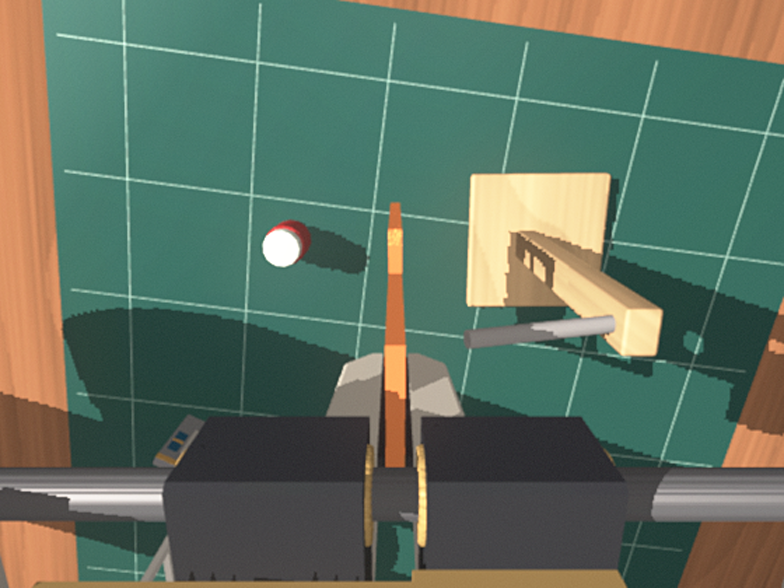

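```bash
python3 - <<'E'
from h import *
np.set_printoptions(precision=4,suppress=True)
p=np.load("pics/w_peg.npy",allow_pickle=True).item()
A=lambda u,v,z:atz(p,(u/1.4,v/1.4),z)
print("post",A(641,333,.218),"tip",A(468,339,.223),"base",A(539,239,.012),A(471,174,.012),A(610,174,.012),A(467,304,.012))
t=r.camera_params("top");s=r.camera_params("scene")
print("tip tri",tri([(p,(467/1.4,339/1.4)),(t,T(47,320)),(s,S(633,299))]))
print("post tri",tri([(p,(641/1.4,333/1.4)),(t,T(38,222)),(s,S(593,368))]))
o=r.get_obs();b=o["tool_pos"]-[0,0,.185]
X=np.array([(0,.025,.105),(0,.045,.105),(0,.045,0),(0,.025,.19),(0,-.025,.19)])@rotz(.131).T+b
print(proj(p,X)*1.4)
print(r.get_obs()["grip_width"]*93)
E
```

```text
post [0.5959 0.2411 0.218 ] tip [0.5222 0.2308 0.223 ] base [0.6073 0.2455 0.012 ] [0.5436 0.2893 0.012 ] [0.6517 0.3032 0.012 ] [0.5585 0.1832 0.012 ]
tip tri (array([0.5205, 0.2302, 0.2222]), [array([-2.4, -0.1]), array([-0. , -0.7]), array([0.1, 0. ])])
post tri (array([0.5953, 0.2405, 0.2183]), [array([-0.9,  1. ]), array([-0.4, -0. ]), array([-0.2,  0.2])])
[[394.2513 270.524 ]
 [394.1171 226.0061]
 [394.7301 200.2146]
 [393.2297 341.5353]
 [393.7856 489.0787]]
5.511689333248832
```

The peg tip (467,339) agrees with the triangulated point. The stencil is about 2.5 mm off to −y in the grip, so I will correct for that and insert.

```bash
python3 - <<'E'
from h import *
np.set_printoptions(precision=4,suppress=True)
y=.131;ex=rotz(y)[:,0];ey=rotz(y)[:,1]; tip=np.array([.521,.2305,.2225])
ax=np.array([ex[0]*np.cos(.26),ex[1]*np.cos(.26),-np.sin(.26)])
off=np.array([0,0,.05])+ey*.0025
g=lambda s,dz=0:tip+s*ax+off+[0,0,dz]
r.move_l(g(-.03),rate=.1)
print("hit",r.move_l(g(.04),rate=.08,max_force=8),r.get_obs()["ft_force"],r.get_obs()["tool_pos"]-g(.04))
wl("w_in",s=1.4); save(r.grab_frame("scene"),"s_in",(260,150,440,390),2.4)
print(r.get_obs()["time_s"])
a=cv2.imread("pics/w_in.png");b=cv2.imread("pics/s_in.png")
h=560;cv2.imwrite("pics/both.png",cv2.resize(np.hstack([cv2.resize(a[100:520,250:700],(600,h)),cv2.resize(b,(420,h))]),None,fx=.78,fy=.78))
E
```

```text
hit False [-0.7092  0.0271 -0.6898] [-0.0002  0.0001  0.0002]
10.7833
```

View pics/both.png

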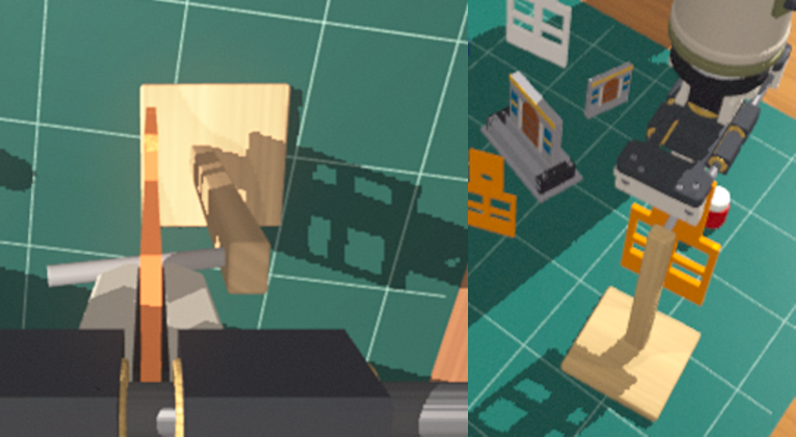

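The peg passes through the hole with no contact force. Next I lower, release and lift.

```bash
python3 - <<'E'
from h import *
np.set_printoptions(precision=4,suppress=True)
P=r.get_obs()["tool_pos"]
print("hit",r.move_l(P-[0,0,.010],rate=.03,max_force=2.5),r.get_obs()["tool_pos"]-P,r.get_obs()["ft_force"])
r.grip(.3); r.wait(.3); P=r.get_obs()["tool_pos"]
print(r.move_l(P+[0,0,.09],rate=.15,max_force=8),r.get_obs()["ft_force"])
r.move_to(np.array([.4645,.0003,.30]),tool(-.2989))
p=wl("w_pan"); im=r.grab_frame("scene")
for c in("scene","wrist"):
    for n in("panel","stencil"): print(c,n,[(round(d["conf"],2),[int(v) for v in d["box"]]) for d in r.trace(n,c)])
print(r.get_obs()["time_s"])
save(im,"s_hung",(200,100,440,390),2)
a=cv2.imread("pics/w_pan.png")[60:360,180:400];b=cv2.imread("pics/s_hung.png")
cv2.imwrite("pics/both2.png",np.hstack([cv2.resize(a,(425,580),interpolation=cv2.INTER_CUBIC),b[:, 130:480]]))
E
```

```text
hit True [ 0.0003  0.0001 -0.0067] [0.2391 0.7597 4.5473]
False [-0.622   0.1026 -0.7626]
scene panel [(0.87, [323, 183, 354, 212]), (0.59, [217, 199, 230, 239]), (0.57, [284, 193, 312, 238])]
scene stencil [(0.98, [252, 233, 286, 279]), (0.84, [341, 236, 401, 313]), (0.64, [280, 117, 317, 186]), (0.55, [281, 188, 312, 242])]
wrist panel [(0.87, [276, 135, 288, 233]), (0.72, [370, 226, 402, 291]), (0.62, [141, 177, 210, 199])]
wrist stencil [(0.79, [164, 246, 213, 296]), (0.66, [357, 102, 427, 153])]
14.0417
```

View pics/both2.png

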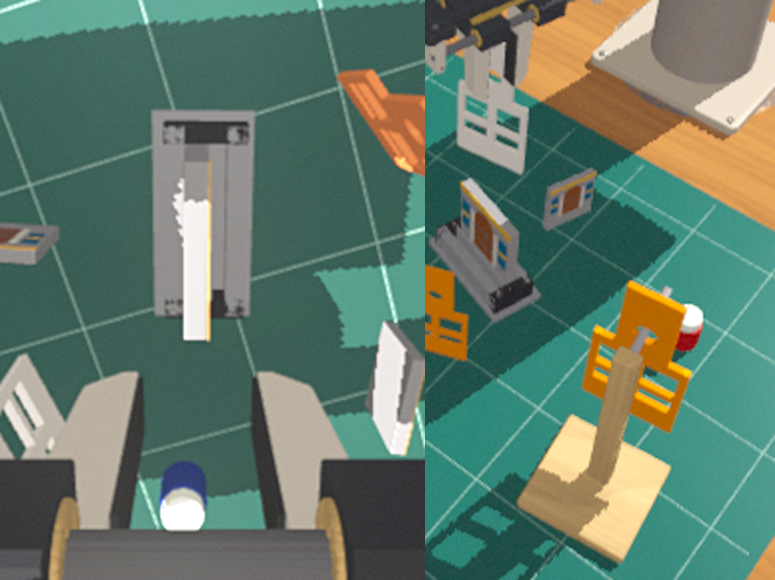

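The stencil hangs on the peg, and the panel stands alone in the jig with its top edge's near end at about px (282,236). I will measure that, grasp and lift, and check how it sits in the grip.

```bash
python3 - <<'E'
from h import *
np.set_printoptions(precision=4,suppress=True)
p=np.load("pics/w_pan.npy",allow_pickle=True).item()
yw=-.2989;ex,ey=rotz(yw)[:,0],rotz(yw)[:,1]
e=atz(p,(180+197/1.932,60+341/1.933),.106);f=atz(p,(180+197/1.932,60+199/1.933),.106)
print(e,f,e+ey*.045)
c=e+ey*.045
if np.linalg.norm(c[:2]-[.4645,.0003])<.006:
    P=np.array([c[0],c[1],.006+.098])
    r.grip(.5); r.move_l(P+[0,0,.05],rate=.2)
    print(r.move_l(P,rate=.1,max_force=12))
    r.grip(0.); o=r.get_obs();print(o["grip_width"]*93,o["tool_pos"])
    r.move_l(P+[0,0,.2],rate=.15); o=r.get_obs();print(o["time_s"],o["grip_width"]*93,o["ft_force"])
    Xc=np.array([.6183,-.2423,.2741]);R=tool(.0256,.35)
    F=Xc-.15*R[:,0]; Pf=F-.006*R[:,0]-.048*R[:,1]
    print("focus",F,"tcp",Pf,r.inverse_kinematics(Pf,R),r.inverse_kinematics(Pf-[.08,0,-.03],R))
E
```

```text
[ 0.4515 -0.0438  0.106 ] [0.4729 0.0259 0.106 ] [ 0.4647 -0.0008  0.106 ]
False
12.11845950712555 [ 0.4648 -0.0008  0.1041]
18.25 11.733935082639945 [ 0.6915  0.0279 -1.4166]
focus [ 0.4774 -0.2459  0.2227] tcp [ 0.4554 -0.2465  0.2657] [-0.7639 -0.3861  1.9599  0.2538  1.3241 -0.8215] [-0.9197 -0.5857  2.0437  0.283   1.4769 -0.9425]
```

```bash
python3 - <<'E'
from h import *
np.set_printoptions(precision=4,suppress=True)
Xc=np.array([.6183,-.2423,.2741]);R=tool(.0256,.35)
F=Xc-.15*R[:,0]; Pf=F-.006*R[:,0]-.048*R[:,1]
r.move_to(Pf-.07*R[:,0]+[0,0,.02],R)
r.move_l(Pf,rate=.1); r.wait(.5)
o=r.get_obs();print(o["time_s"],o["grip_width"]*93,o["tool_pos"]-Pf,o["ft_force"],np.abs(o["tcp_rot"]-R).max())
pc=lambda y,z:F+R@np.array([0,-(z),y])  # tool axes: x, y=-z, z=left
C=np.array([pc(-.045,.05),pc(.045,.05),pc(.045,-.05),pc(-.045,-.05)])
out=[]
for cam,box,s in(("scene",(90,100,260,260),3.4),("top",(330,90,430,270),3)):
    im=r.grab_frame(cam);p=r.camera_params(cam)
    x0,y0,x1,y1=box;b=cv2.resize(cv2.cvtColor(im,cv2.COLOR_RGB2BGR)[y0:y1,x0:x1],None,fx=s,fy=s,interpolation=cv2.INTER_CUBIC)
    q=((proj(p,C)-[x0,y0]+.5)*s);print(cam,q.round(),[(round(d["conf"],2),[int(v) for v in d["box"]]) for d in r.trace("panel",cam)])
    for k in q: cv2.circle(b,tuple(int(v) for v in k),3,(255,0,255),1)
    out.append(b[:540])
h=max(b.shape[0] for b in out)
im=np.hstack([cv2.copyMakeBorder(b,0,h-b.shape[0],0,0,cv2.BORDER_CONSTANT) for b in out])
cv2.imwrite("pics/fin.png",cv2.resize(im,None,fx=min(1,798/im.shape[1]),fy=min(1,798/im.shape[1])))
p=wl("w_fin")
print("wrist",proj(p,C))
E
```

```text
20.6 11.786003840517278 [-0.0001 -0.0001  0.0001] [ 0.1126  0.4345 -1.7591] 0.00032319037971545797
scene [[338. -60.]
 [450.  -0.]
 [423. 149.]
 [318.  88.]] [(0.96, [326, 183, 353, 213]), (0.89, [185, 82, 223, 143]), (0.6, [218, 199, 229, 239])]
top [[256. 412.]
 [126. 417.]
 [ 96. 378.]
 [211. 374.]] [(0.9, [363, 217, 405, 237]), (0.66, [365, 106, 415, 158]), (0.63, [263, 264, 275, 285]), (0.44, [315, 190, 337, 204])]
wrist [[293.8796 381.4878]
 [296.0139 194.4891]
 [290.5248 157.6764]
 [289.6972 280.6739]]
```

View pics/fin.png

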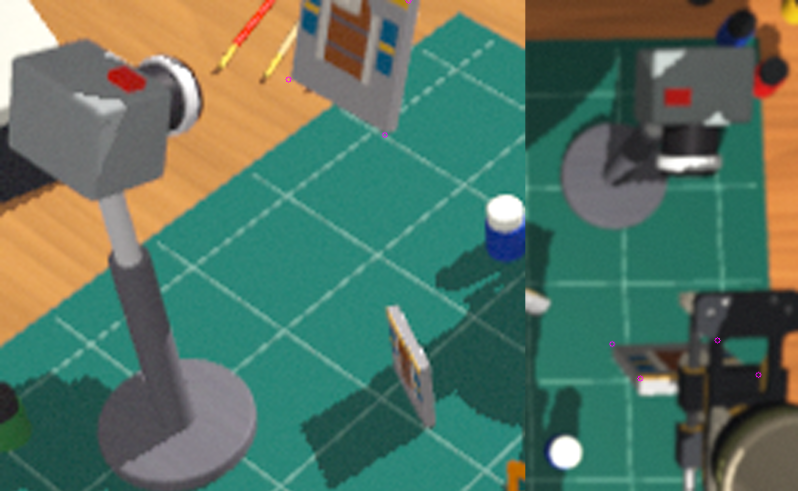

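View pics/w_fin.png

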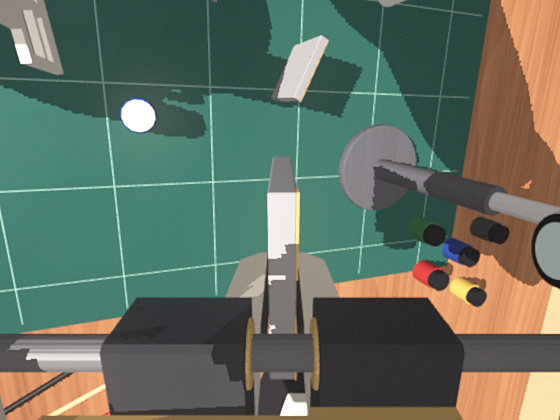

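The panel's visible corners match the prediction to about 1–2 px in the scene, top and wrist views, and it is upright with the face towards the lens. One last numeric check of the lens rim and foot, then I hand in.

```bash
python3 - <<'E'
from h import *
np.set_printoptions(precision=4,suppress=True)
p=np.load("pics/w_fin.npy",allow_pickle=True).item()
Xc=np.array([.6183,-.2423,.2741]);R=tool(.0256,.35)
a=np.linspace(0,6.28,60)
q=proj(p,Xc+.021*(np.cos(a)[:,None]*R[:,1]+np.sin(a)[:,None]*R[:,2]));print("rim pred",q.min(0),q.max(0),"seen left 531, top~213, bottom~286")
ft=atz(p,(378,167),.012);print("foot",ft,"yaw",np.arctan2(*(ft-Xc)[[1,0]]))
o=r.get_obs();print(o["time_s"],o["grip_width"]*93,np.abs(o["qvel"]).max(),o["ft_force"])
r.grab_frame("scene");print([(round(d["conf"],2),[int(v) for v in d["box"]]) for d in r.trace("stencil","scene")])
E
```

```text
rim pred [532.3899 213.2345] [589.7559 288.5709] seen left 531, top~213, bottom~286
foot [ 0.6776 -0.2392  0.012 ] yaw 0.05304564528929364
20.85 11.933751823990873 0.0015321564800811656 [ 0.1268 -1.5221 -2.2452]
[(0.82, [253, 230, 283, 277]), (0.8, [340, 239, 397, 313]), (0.72, [280, 111, 313, 183])]
```

```bash
python3 -c "
from plant import r
r.sign_off()"
```

```text
the job is handed in; nothing more can be done
```

I hung the orange stencil on the steel peg, then took the painted panel out of the jig. I handed in at about 21 s with the panel held still at the inspection camera's focus.

- **Stencil:** it went onto the peg with no side contact. The last scene picture shows it still hanging there.
- **Panel position:** the arm is within 0.2 mm of its target and the grip reads about 12 mm, which matches the panel's thickness. The panel corners I could see match the prediction to about 1–2 px (about 1–3 mm). In the last wrist view the lens rim is within about 2 px of where I expected it.
- **Small disagreement:** the camera's yaw came out as 0.026 rad from the camera-head fit but about 0.05 rad from the rougher foot estimate. I used the camera-head fit.
- **Bystanders:** no contact with the camera, the pots or the dropper showed in the force readings I printed. I did not measure their positions again at the end.

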